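# Fit the flat-sided chute onto the dice tower

### The job

Put the dice tower together for tonight's game: pick up the loose grey chute that has one flat side, turn it so that its flat matches the flat on the tower's neck, and slide it down over the neck until it sits fully home on the tower's roof, upright. Leave the all-round tube standing where it is.

Things in the scene. Friction and masses are not known exactly. Their poses are not given: they have to be found in the camera images.
- chute_mid (a point): Loose grey plastic chute: upright D-shaped tube open at both ends, 60 mm tall, 53 x 53 mm outside, walls 3.5 mm, about 70 g. Flat wall on its -x side, half round on +x, two parallel walls on +y and -y (x from -26.5 to 0 mm): grip across these (along y), some 6 mm from the centre towards the flat. Point: its centre, half-way up, on the half round's axis. x points away from the flat, z up.
- tower_neck (a point): Point on the axis of the hollow D-shaped neck in the middle of the tower's roof, at roof height; x points away from the neck's flat, z up. The neck stands 30 mm tall: lowest 12 mm 42 x 42 mm (2 mm play round it inside the chute), then tapering to 26 x 26 mm at the top. With the chute home its lower rim rests on the roof: its centre is 30 mm above this point, its x along this x.
- tower: Grey plastic dice tower, fixed, 100 x 100 mm and 130 mm tall to its level roof; a low open tray, 18 mm high, reaches 125 mm from its axis on the -x side, the side of the neck's flat. Origin: centre of its underside, straight below the neck; x as for the neck.
- tube_mid (a point): Loose grey plastic tube like the chute but round all the way: 53 mm across, 60 mm tall, walls 3.5 mm, upright on the shelf. It does not fit the neck and is to be left alone. Point: its centre, half-way up. It and the chute may stand in either place.

How it is judged:
By the outcome, as a careful person would: the job done as asked, in the order asked, and still so for the second after the job is handed in, with the robot touching nothing.
It also fails if it takes over 40 s, if anything falls off the work surface, if the arm or the gripper's body presses on something with over 40 N, if the wrist force passes 120 N, or if a joint passes its speed limit or range.

### The arm

A 7-joint arm with a two-finger parallel gripper is mounted at the origin on the work surface. World frame = base frame: x ahead of the robot, y to its left, z up, the work surface at z = 0. Lengths are in m, angles in rad, forces in N, time in s.
With the tool pointing down it reaches from about 0.375 to 0.925 m from the base axis. Payload 3.1 kg.
Tool frame: the origin (TCP) lies between the finger pads; the fingertips stand 19 mm ahead of it and the grasp point (between the pads) is the TCP; z points along the fingers, y is the direction in which the jaws open and shut (so a half turn about z gives the same grasp; the last joint's range is limited). The gripper opens to 85 mm and grips with 20 to 120 N. Pads are 22 mm wide; open, the fingers measure 114 mm over their backs; the gripper's body (76 mm by 85 mm) begins 54 mm behind the grasp point. The pads swing forward as they close: fully open they stand 13 mm farther back than shut.
Start: joints at [-1.219, 0.383, 0.044, 1.598, -0.018, 1.161, -0.05], TCP at [0.283, 0.585, 0.25] pointing down, gripper open.
Joint ranges: [-2.61, 2.61], [-0.41, 2.15], [-1.48, 1.57], [0, 2.5], [-1.57, 4.71], [0.05, 1.97], [-2.85, 2.85]. Speed limits (rad/s): [2.79, 2.79, 3.14, 3.14, 3.14, 3.14, 3.14].

### API

Orientations are given as a unit quaternion [x, y, z, w].
In Python, from bench import move_ptp, movel, move_j, move_gripper, pause, inverse_kinematics, read_camera, camera_params, MotionError, sign_off, look_for, tip_of, read_time_s, read_qpos, read_joint_vel, read_effort, read_eef_pos, read_tcp_rot, read_ft_force, read_ft_torque, read_finger_gap gives the robot as it stands. Calls block until the motion is done:
- move_ptp(position, orientation): joint-space move of the TCP to a pose.
- movel(position, orientation=None, speed=0.15): straight line of the TCP; orientation=None keeps the orientation; speed is the mean speed in m/s.
- move_j(angles): joint-space move.
- move_gripper(opening, effort=None): finger opening in m; effort is the grip in N (None keeps the last); returns when the fingers have stopped.
- pause(seconds).
- inverse_kinematics(position, orientation): joint angles nearest the present ones, or None.
- read_camera(name): name is "side" or "top" or "wrist"; returns the picture (480x640x3 uint8, red, green, blue); there is no depth.
- camera_params(name): a dict with "K" (3x3 intrinsics, pixels), "camera_from_world" (4x4, takes a point from world to camera coordinates). Camera axes: x right, y down, z forward; pixel columns grow to the right and rows downward; lengths in m; the calibration is good to about 2 mm. A picture is of the moment at which its call begins: read the wrist's pose just before it. camera_params takes no time and is no camera call; for the wrist camera it gives the pose at the moment of the call.
A pose or a line that the arm cannot do raises MotionError and nothing moves.
- sign_off(): hands the job in, once; it reports no verdict.
Trained networks look in the newest picture that a camera, given by its name, has taken for a name from the list of things; names that differ only in an ending like _2 or _b are one class to them, and where a whole thing is asked for, a point or a joint stands for the part that bears it (a point fixed in the world has none). Each returns a list of dicts, best first, with "confidence" (0 to 1); they miss things now and then, are a little off and sometimes report something else, mostly with a low value. They report only what shows in the picture. A call takes as long as a camera call.
- look_for(camera, name): "at" ([column, row] in pixels, amid what is visible of it).
- tip_of(camera, name): "at" ([column, row] in pixels: a listed point, or the origin of a listed thing).
Readings, each from a call of its own:
- read_time_s(): time.
- read_qpos(): joint angles.
- read_joint_vel(): joint speeds.
- read_effort(): joint torques, N m.
- read_eef_pos(): TCP position.
- read_tcp_rot(): TCP orientation.
- read_ft_force(): force on the tool from outside, world axes, zero at the start.
- read_ft_torque(): the same for the moment, N m.
- read_finger_gap(): finger opening in m.
Only numpy, scipy, OpenCV 4.12 (cv2) and the standard library are available. Lean on these libraries where they do the work, as an engineer would, in place of code of your own. Each camera call takes 0.05 s, during which the arm holds its last target.

## Working session

There is one attempt and no reset: what is moved stays moved. The work goes in short steps, each a Python script; the robot and the scene stay as the last script left them, time stands still between calls to the robot, and variables do not carry over. Pictures are saved under pics/ and viewed, and the job is handed in when it is done.

```bash
ls; mkdir -p pics; python3 - <<'E'
from bench import *
import cv2
for c in ["side","top","wrist"]:
    im=read_camera(c); cv2.imwrite(f"pics/a_{c}.png",im[:,:,::-1])
    p=camera_params(c); print(c,p["K"],p["camera_from_world"])
    for n in ["chute_mid","tower_neck","tube_mid","tower"]:
        print(n,"look",look_for(c,n)[:3],"tip",tip_of(c,n)[:3])
print(read_time_s(),read_tcp_rot(),read_eef_pos())
E
```

```text
pics
side [[489.73250604   0.         310.34988347]
 [  0.         489.73250604 238.02380703]
 [  0.           0.           1.        ]] [[-0.99616614 -0.08583407  0.01689792  0.50608326]
 [-0.07500651  0.73861495 -0.66994177  0.12308276]
 [ 0.04502277 -0.66864076 -0.74222132  0.93706613]
 [ 0.          0.          0.          1.        ]]
chute_mid look [{'at': [307.9, 249.9], 'confidence': 0.94}] tip [{'at': [305.9, 247.2], 'confidence': 0.69}]
tower_neck look [] tip []
tube_mid look [{'at': [320.2, 187.5], 'confidence': 0.96}] tip [{'at': [317.8, 186.8], 'confidence': 0.87}]
tower look [{'at': [254.5, 387.1], 'confidence': 0.9}] tip [{'at': [241.3, 395.7], 'confidence': 0.91}]
top [[487.49759047   0.         328.66595933]
 [  0.         487.49759047 234.23677475]
 [  0.           0.           1.        ]] [[-0.01974924 -0.99921302 -0.03439932  0.01973713]
 [-0.9939453   0.02334143 -0.10736819  0.52822034]
 [ 0.10808662  0.03207061 -0.99362405  0.85326517]
 [ 0.          0.          0.          1.        ]]
chute_mid look [{'at': [366.2, 229.6], 'confidence': 0.81}] tip [{'at': [36
[... 386 characters left out ...]
     311.7746488 ]
 [  0.         366.69940691 234.565924  ]
 [  0.           0.           1.        ]] [[ 4.34460085e-01  9.00691087e-01  2.28498142e-06 -6.49636127e-01]
 [ 8.57781778e-01 -4.13762994e-01  3.04976402e-01 -3.93710120e-02]
 [ 2.74690473e-01 -1.32498114e-01 -9.52359908e-01  3.79937965e-01]
 [ 0.00000000e+00  0.00000000e+00  0.00000000e+00  1.00000000e+00]]
chute_mid look [{'at': [115.7, 465.3], 'confidence': 0.42}] tip []
tower_neck look [{'at': [112.0, 464.8], 'confidence': 0.82}] tip []
tube_mid look [] tip []
tower look [{'at': [114.8, 462.6], 'confidence': 0.63}] tip []
1.35 [ 2.22990680e-01  9.74820576e-01 -3.18095153e-05 -7.64254198e-06] [0.28259836 0.58532799 0.25025166]
```

View pics/a_top.png

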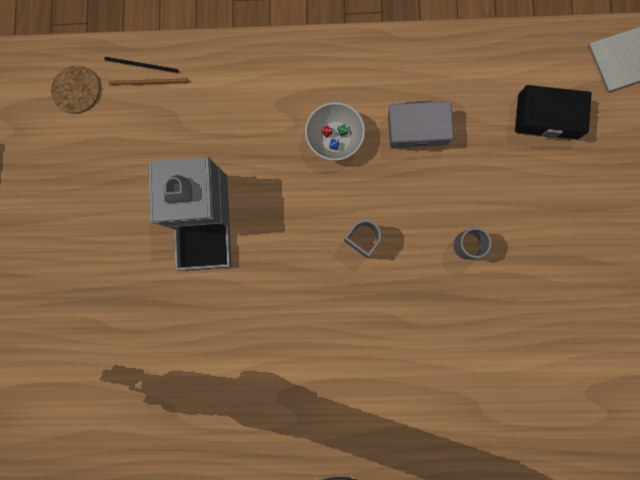

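View pics/a_side.png

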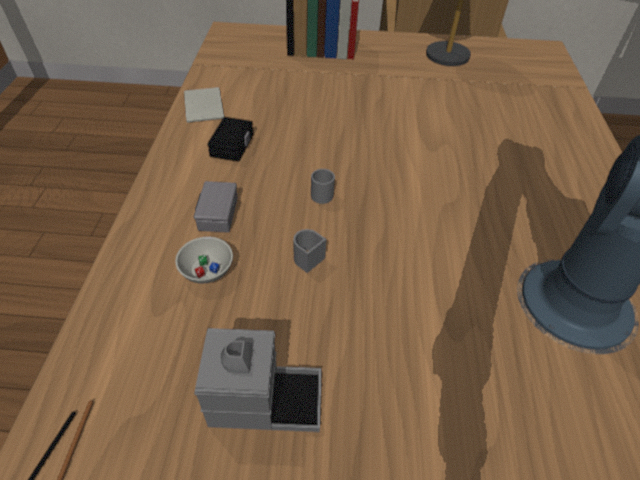

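View pics/a_wrist.png

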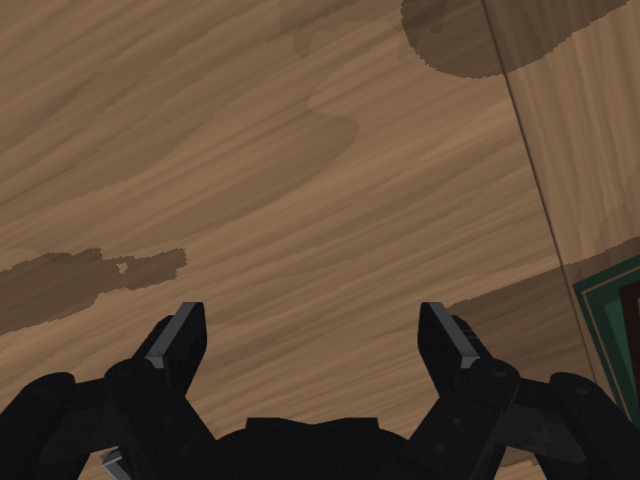

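The side and top views show the D chute around (364,238) in top, flat facing lower-left. The round tube is at (472,243), and the tower is at about (180,190) with its tray, and so the neck's flat, towards the robot. The wrist view only shows the table. I'll localise these, then look closer with the wrist camera.

```bash
cat > h.py <<'E'
from bench import *
import numpy as np, cv2
from scipy.spatial.transform import Rotation as R
def ray(p,uv):
    T=p["camera_from_world"];K=p["K"]
    d=T[:3,:3].T@np.linalg.solve(K,[uv[0],uv[1],1]); o=-T[:3,:3].T@T[:3,3]; return o,d
def at_z(p,uv,z):
    o,d=ray(p,uv); return o+d*(z-o[2])/d[2]
def proj(p,X):
    X=np.atleast_2d(X);T=p["camera_from_world"];c=X@T[:3,:3].T+T[:3,3];q=c@p["K"].T;return q[:,:2]/q[:,2:]
def dshape(w,n=24):  # D outline, width w, axis at origin, flat at -w/2
    a=np.linspace(-np.pi/2,np.pi/2,n);r=w/2
    return np.vstack([[-r,-r],np.c_[r*np.cos(a),r*np.sin(a)],[-r,r]])
def place(P,x,y,yaw,z):
    c,s=np.cos(yaw),np.sin(yaw);Q=P@np.array([[c,s],[-s,c]])+[x,y]
    return np.c_[Q,np.full(len(Q),z)]
def down(yaw): # tool z down, tool y axis at angle yaw in world
    y=np.array([np.cos(yaw),np.sin(yaw),0]);z=np.array([0,0,-1.]);x=np.cross(y,z)
    return R.from_matrix(np.c_[x,y,z]).as_quat()
def draw(im,p,P,col,closed=True):
    s=8;cv2.polylines(im,[np.round(proj(p,P)*s).astype(np.int32)],closed,col,1,cv2.LINE_AA,3)
SQ=np.array([[-1,-1],[1,-1],[1,1],[-1,1]])*.5
def model_chute(im,p,x,y,yaw,zb,col=(0,255,0)):
    for w in (.053,.046): draw(im,p,place(dshape(w),x,y,yaw,zb+.06),col)
    draw(im,p,place(dshape(.053),x,y,yaw,zb),(0,255,255))
def model_tower(im,p,x,y,yaw):
    draw(im,p,place(SQ*.1,x,y,yaw,.13),(0,255,0)); draw(im,p,place(SQ*.1,x,y,yaw,0),(0,255,255))
    draw(im,p,place(dshape(.042),x,y,yaw,.13),(0,0,255)); draw(im,p,place(dshape(.026),x,y,yaw,.16),(255,0,255))
E
python3 - <<'E'
from h import *
pt,ps=camera_params("top"),camera_params("side")
print("chute",at_z(pt,(364.3,238.1),.03),at_z(ps,(305.9,247.2),.03))
print("tube",at_z(pt,(470.7,243),.03),at_z(ps,(317.8,186.8),.03))
print("neck",at_z(pt,(177.8,182.9),.13)); print("tower",at_z(pt,(202.3,203.7),0),at_z(ps,(241.3,395.7),0))
for (u,v) in [(150,163),(212,158),(213,218),(152,226)]: print("roof",at_z(pt,(u,v),.13))
a,b=at_z(pt,(346,239),.06),at_z(pt,(368,257),.06);print("flat",a,b)
E
```

```text
chute [ 0.51988852 -0.05577411  0.03      ] [ 0.52277245 -0.06149481  0.03      ]
tube [ 0.50670113 -0.2450782   0.03      ] [ 0.51268978 -0.2432077   0.03      ]
neck [0.60780194 0.25035963 0.13      ]
tower [0.59559675 0.24809725 0.        ] [0.60044565 0.24359115 0.        ]
roof [0.64243709 0.2971305  0.13      ]
roof [0.64787865 0.19415892 0.13      ]
roof [0.54835812 0.19191155 0.13      ]
roof [0.53770198 0.2917349  0.13      ]
flat [ 0.51608032 -0.02271431  0.06      ] [ 0.48389594 -0.06003134  0.06      ]
```

```bash
python3 - <<'E'
from h import *
p=camera_params("wrist");T=p["camera_from_world"]
o=-T[:3,:3].T@T[:3,3];print("cam",o, at_z(p,(312,200),.06), read_eef_pos())
Rt=R.from_quat(read_tcp_rot());off=Rt.inv().apply(at_z(p,(312,200),.06)-read_eef_pos());print(off)
for yaw in (.86,.86-np.pi):
  print(yaw,inverse_kinematics([.515,-.055,.25],down(yaw)),inverse_kinematics([.515,-.055,.04],down(yaw)))
  y2=yaw-.86+np.pi/2+.02
  for z in (.3,.17): print(inverse_kinematics([.59,.245,z],down(y2)))
q=down(.86);c=np.array([.521,-.058,.25])
off[2]=0
pos=c-R.from_quat(q).apply(off);print(pos)
move_ptp(pos,q)
im=read_camera("wrist");p=camera_params("wrist");cv2.imwrite("pics/b.png",im[:,:,::-1])
print(tip_of("wrist","chute_mid")[:2])
o=im[:,:,::-1].copy();model_chute(o,p,.521,-.058,-.71,0);cv2.imwrite("pics/b2.png",o)
np.savez("b.npz",**p);print(read_time_s())
E
```

```text
cam [0.21164653 0.61916998 0.37382277] [0.27372859 0.58942962 0.06      ] [0.28259836 0.58532799 0.25025166]
[ 9.77073236e-03 -1.49980195e-04  1.90251673e-01]
0.86 [-0.62254652  0.14827913  0.71193783  1.94030587 -0.10901062  1.09111505
  0.99440368] [-0.44158488  0.49253992  0.54824733  2.07187154 -0.40245254  0.68056023
  1.23159692]
[-0.63235087  0.32723962  0.21954082  1.5784302  -0.07397886  1.24408
  1.19046005]
[-0.60252873  0.44268545  0.18341892  1.70208101 -0.09267017  1.00528621
  1.20410431]
-2.2815926535897932 [-1.12414625  0.41468545  1.40926506  1.9531962  -0.44917149  1.1574899
 -1.81989972] [-0.96857992  1.10410315  1.36264122  2.08959938 -1.24087087  1.1773571
 -1.27654779]
[-0.95386183  0.37034439  0.63943862  1.59437215 -0.22936294  1.25315819
 -1.82568508]
[-0.93269345  0.50243822  0.61834891  1.7187287  -0.33227127  1.02711813
 -1.74933565]
[ 0.52850253 -0.06426113  0.25      ]
[{'at': [160.2, 298.2], 'confidence': 0.44}]
3.9167
```

View pics/b2.png

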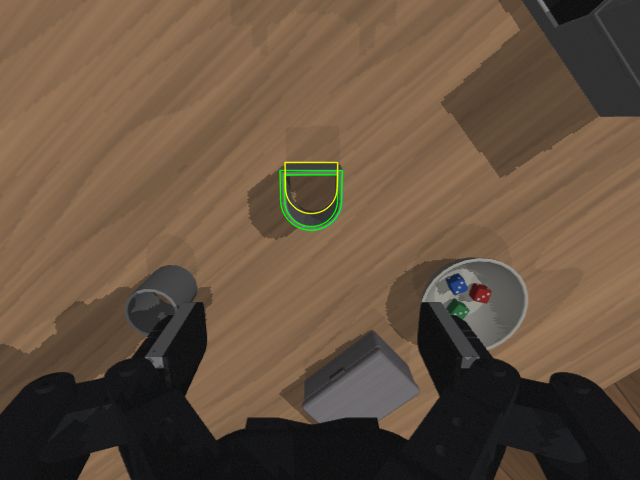

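The model outline sits on the chute at about (311,195), and the tube is at (160,300). I'll zoom in to refine.

```bash
python3 - <<'E'
import cv2,numpy as np
f=lambda n:cv2.resize(cv2.imread(n)[130:260,240:380],None,fx=2.8,fy=4.2*2.8/4.2,interpolation=cv2.INTER_CUBIC)
cv2.imwrite("pics/b3.png",np.hstack([f("pics/b.png"),f("pics/b2.png")]))
E
```

```text
(no output)
```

View pics/b3.png

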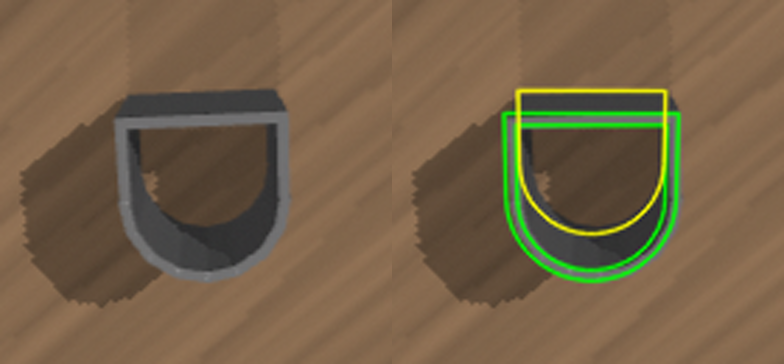

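```bash
python3 - <<'E'
from h import *
p=dict(np.load("b.npz"))
f=lambda u,v:at_z(p,(240+u/2.8-.3,130+v/2.8-.3),.06)[:2]
L,Rr,B=f(115,119.5),f(288.5,110),f(207,281)
d=L-Rr; print(np.linalg.norm(d)); 
d/=np.linalg.norm(d)
for s in (1,-1):
    n=s*np.array([-d[1],d[0]])
    if n@(B-L)>0: break
m=(L+Rr)/2;print("depth",n@(B-m)); yaw=np.arctan2(n[1],n[0]);c=m+n*n@(B-m)/2;print(c,yaw)
o=cv2.imread("pics/b.png");model_chute(o,p,*c,yaw,0)
cv2.imwrite("pics/b4.png",cv2.resize(o[130:260,240:380],None,fx=4,fy=4,interpolation=cv2.INTER_CUBIC))
# same with top cam
im=read_camera("top");o=im[:,:,::-1].copy();pt=camera_params("top");model_chute(o,pt,*c,yaw,0);model_tower(o,pt,.595,.245,.02)
cv2.imwrite("pics/b5.png",cv2.resize(o[140:290,130:400],None,fx=2.9,fy=2.9,interpolation=cv2.INTER_CUBIC))
E
```

```text
0.052761592705396244
depth 0.05281072490629197
[ 0.50871704 -0.033487  ] -0.6535410021505751
```

View pics/b4.png

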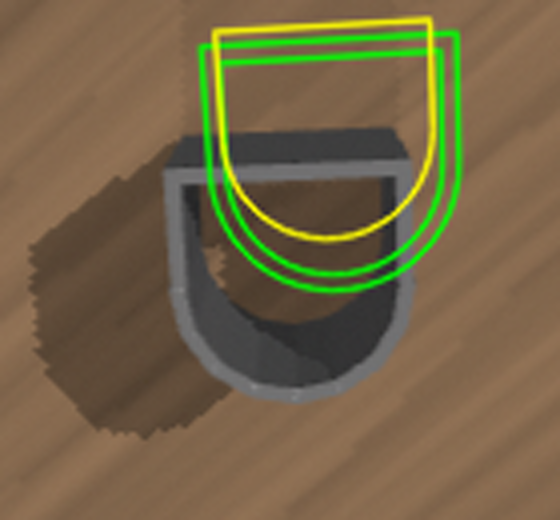

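View pics/b5.png

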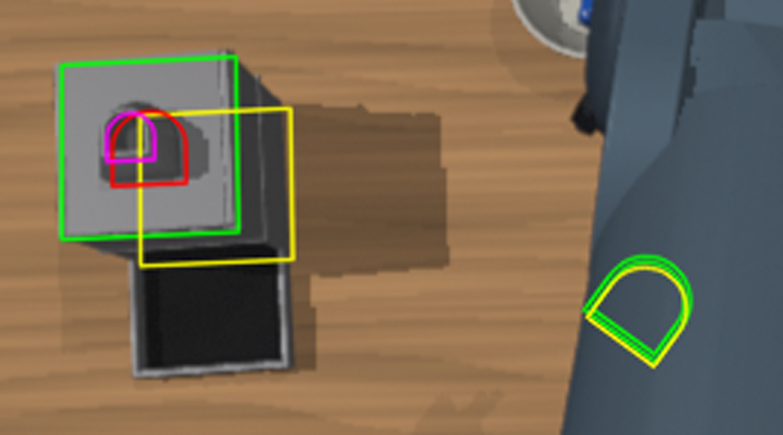

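The offset is an operator-precedence bug of mine (`n*n@...`), so I'll fix that. I'll then view the tower with the wrist camera.

```bash
python3 - <<'E'
from h import *
p=dict(np.load("b.npz"))
f=lambda u,v:at_z(p,(240+u/2.8-.3,130+v/2.8-.3),.06)[:2]
L,Rr,B=f(115,119.5),f(288.5,110),f(207,281)
d=L-Rr;d/=np.linalg.norm(d)
n=np.array([-d[1],d[0]]); n*=np.sign(n@(B-L))
m=(L+Rr)/2; yaw=np.arctan2(n[1],n[0]);c=m+n*(n@(B-m)/2);print(c,yaw)
o=cv2.imread("pics/b.png");model_chute(o,p,*c,yaw,0)
cv2.imwrite("pics/c4.png",cv2.resize(o[130:260,240:380],None,fx=4,fy=4,interpolation=cv2.INTER_CUBIC))
# tower view from height
q=down(np.pi/2+.02)
move_ptp([.595,.245,.33],q)
im=read_camera("wrist");p=camera_params("wrist");np.savez("c.npz",**p);cv2.imwrite("pics/c.png",im[:,:,::-1])
o=im[:,:,::-1].copy();model_tower(o,p,.595,.245,.02);cv2.imwrite("pics/c2.png",o)
print(tip_of("wrist","tower_neck")[:2],read_eef_pos(),read_time_s())
E
```

```text
[ 0.5227943  -0.05642839] -0.6535410021505751
[{'at': [318.1, 210.1], 'confidence': 0.87}] [0.59555195 0.2413505  0.32979817] 5.3083
```

View pics/c4.png

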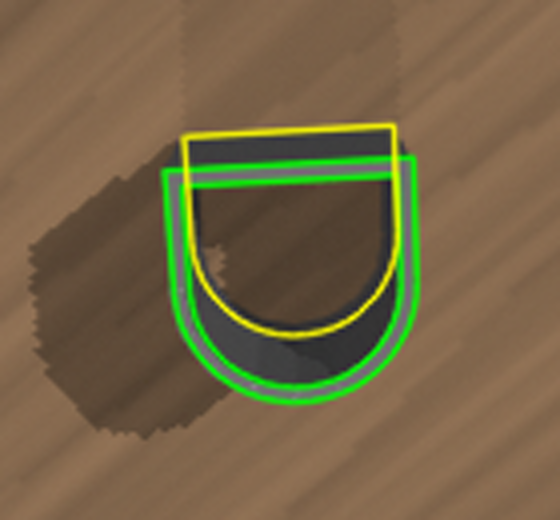

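View pics/c2.png

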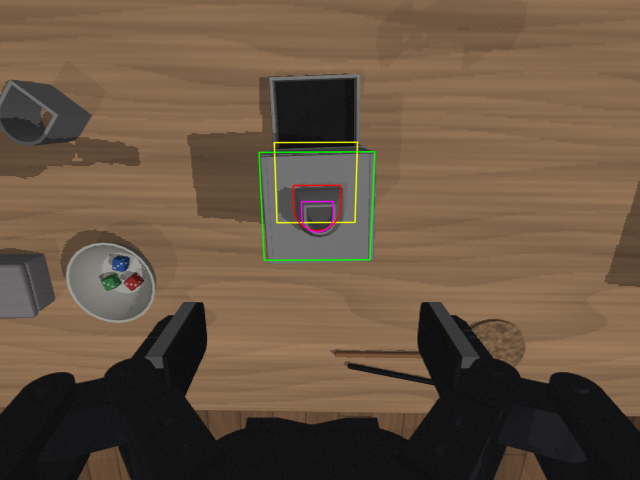

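The chute outline fits. The arm had not quite settled for the tower picture: TCP y was 0.2413 against the commanded 0.245. I'll pause and retake it.

```bash
python3 - <<'E'
from h import *
print(read_eef_pos());pause(.4);print(read_eef_pos())
movel([.585,.245,.28],down(np.pi/2+.02));pause(.4);print(read_eef_pos(),read_joint_vel().round(4) if hasattr(read_joint_vel(),'round') else 0)
p=camera_params("wrist");im=read_camera("wrist");np.savez("c.npz",**p);cv2.imwrite("pics/d.png",im[:,:,::-1])
o=im[:,:,::-1].copy();model_tower(o,p,.595,.245,.02)
f=lambda o:cv2.resize(o[80:320,220:420],None,fx=2,fy=2,interpolation=cv2.INTER_CUBIC)
cv2.imwrite("pics/d2.png",np.hstack([f(im[:,:,::-1]),f(o)]))
print(tip_of("wrist","tower_neck")[:2],read_ft_force(),read_time_s())
E
```

```text
[0.59555195 0.2413505  0.32979817]
[0.59501626 0.24485843 0.33002824]
[0.58539416 0.2450621  0.28066866] [ 0.0002  0.0031 -0.0016  0.0039  0.     -0.0012 -0.0026]
[{'at': [313.2, 239.4], 'confidence': 0.76}] [-0.04563927  0.23793668  0.17009491] 6.7
```

View pics/d2.png

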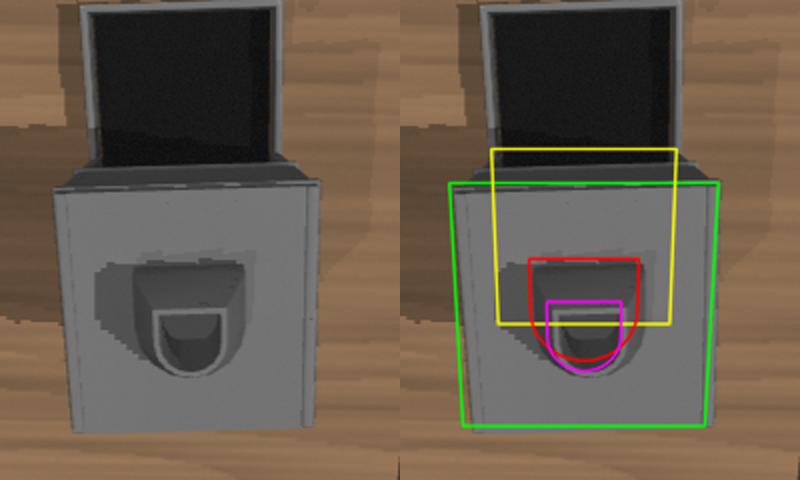

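```bash
python3 - <<'E'
from h import *
from scipy.optimize import least_squares
p=dict(np.load("c.npz"))
pts=[(-.013,.013,.16,152,312),(-.013,-.013,.16,228,309),(.013,0,.16,191,377),(-.021,.021,.13,133,264),(-.021,-.021,.13,245,263),
 (-.05,.05,.13,53,188),(-.05,-.05,.13,320,182),(.05,-.05,.13,313,425),(.05,.05,.13,75,432)]
A=np.array(pts)
A2=A.copy()
im=cv2.imread("pics/d.png")
# which image side is +y? test both
for sg in (1,-1):
  for sel in (slice(0,3),slice(0,5),slice(5,9),slice(0,9)):
    B=A[sel]; uv=np.c_[220+B[:,3]/2-.25,80+B[:,4]/2-.25]
    def P(v):
        c,s=np.cos(v[2]),np.sin(v[2]);x=B[:,0];y=sg*B[:,1]
        return np.c_[v[0]+c*x-s*y,v[1]+s*x+c*y,B[:,2]]
    r=least_squares(lambda v:(proj(p,P(v))-uv).ravel(),[.595,.245,.02]);print(sg,r.x,r.cost)
    if sg==-1 and sel==slice(0,9): print(r.fun.reshape(-1,2).round(1))
E
```

```text
1 [ 0.59805736  0.24581455 -0.38342326] 1410.0860612211463
1 [ 0.57792113  0.24666375 -3.0897823 ] 2759.4007439342445
1 [0.60655895 0.24794435 3.1373773 ] 29294.69850243671
1 [0.59017229 0.24750618 3.14281896] 33491.998776373955
-1 [0.59805318 0.24761195 0.04759566] 0.6706807772161175
-1 [0.59765086 0.2475612  0.03836934] 2.4838988432831646
-1 [0.59609963 0.24767807 0.04942561] 1.3478968639933646
-1 [0.59700814 0.24766865 0.04838222] 8.249415293396687
[[ 0.4 -2. ]
 [-0.4 -1.5]
 [ 0.4 -0.6]
 [ 0.6  0.5]
 [-0.8 -0.5]
 [-0.1  1.9]
 [ 0.5  1.1]
 [ 0.5  0.9]
 [-1.1  0.5]]
```

```bash
python3 - <<'E'
from h import *
yaw=-.6535;c=np.array([.5228,-.0564]);q=down(yaw+np.pi/2)
move_ptp([*c,.25],q);pause(.4);print(read_eef_pos())
p=camera_params("wrist");im=read_camera("wrist");np.savez("e.npz",**p);cv2.imwrite("pics/e.png",im[:,:,::-1])
o=im[:,:,::-1].copy();model_chute(o,p,*c,yaw,0)
f=lambda o:cv2.resize(o[130:270,240:380],None,fx=2.8,fy=2.8,interpolation=cv2.INTER_CUBIC)
cv2.imwrite("pics/e2.png",np.hstack([f(im[:,:,::-1]),f(o)]));print(tip_of("wrist","chute_mid")[:2],proj(p,[*c,.03]),read_time_s())
E
```

```text
[ 0.52304766 -0.05585943  0.2499954 ]
[{'at': [308.9, 202.6], 'confidence': 0.59}] [[311.71832412 203.3186172 ]] 8.3833
```

View pics/e2.png

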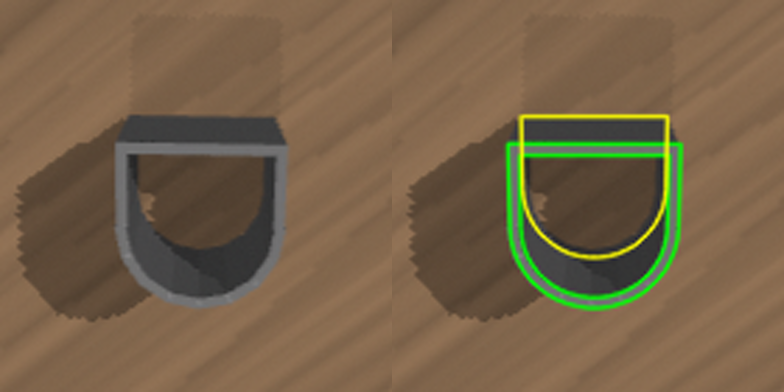

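The outline fits to within about 1 px, so I'll grasp now.

```bash
python3 - <<'E'
from h import *
yaw=-.66;c=np.array([.5228,-.0564])-.006*np.array([np.cos(yaw),np.sin(yaw)]);q=down(yaw+np.pi/2)
move_ptp([*c,.12],q)
movel([*c,.040],q,speed=.12);pause(.3)
print(read_eef_pos(),read_ft_force());f0=read_ft_force()
move_gripper(.03,30);pause(.1);print(read_finger_gap(),read_ft_force(),read_eef_pos())
movel([*c,.10],q,speed=.12);pause(.3);print(read_finger_gap(),read_ft_force(),read_eef_pos())
im=read_camera("wrist");cv2.imwrite("pics/f.png",im[:,:,::-1]);p=camera_params("wrist")
print(read_time_s())
E
```

```text
[ 0.51853132 -0.05270786  0.04057403] [-0.27403563 -0.09656964 -0.00270388]
0.0528540742203416 [-1.31522176 -0.56215251  5.35452343] [ 0.51813758 -0.05275374  0.04034007]
0.052827979828264426 [-0.05921668  0.00193347 -0.74257128] [ 0.51745557 -0.0527377   0.09928281]
11.5833
```

View pics/f.png

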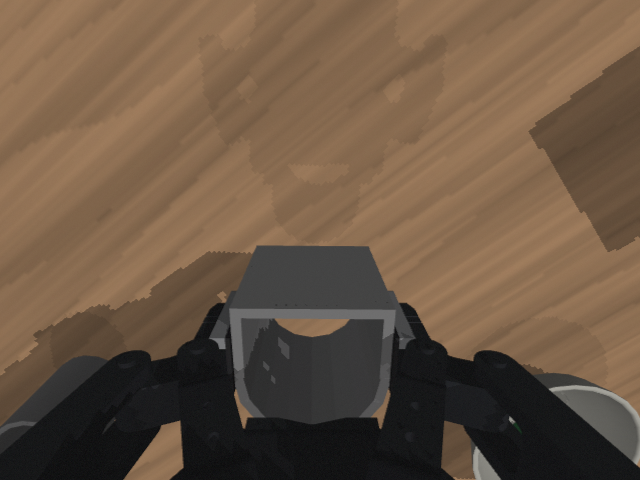

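The chute is held squarely: gap 52.8 mm, weight felt 0.74 N. Its flat's top edge runs from (231,309) to (395,309) and the bottom edge from (257,246) to (369,246). I'll fit its pose in the hand.

```bash
python3 - <<'E'
from h import *
from scipy.optimize import least_squares
p=camera_params("wrist");t=read_eef_pos();Rt=R.from_quat(read_tcp_rot())
uv=np.array([[231,309],[395,309],[257,246],[369,246]])
X=np.array([[-.0265,-.0265,.03],[-.0265,.0265,.03],[-.0265,-.0265,-.03],[-.0265,.0265,-.03]])
q=R.from_quat(down(0)) # chute frame
def W(v): # v: tool pos of chute mid in tool frame, tilt about y, yaw dev
    Rc=R.from_euler('z',R.from_quat(read_rot).as_matrix()[0,0]*0+yaw0+v[3])*R.from_euler('y',v[4])
    return t+Rt.apply(v[:3])+Rc.apply(X)
read_rot=read_tcp_rot();ty=Rt.as_matrix()[:,1];yaw0=np.arctan2(ty[1],ty[0])-np.pi/2
for s in (1,-1):
    X[:,1]*=s
    r=least_squares(lambda v:(proj(p,W(v))-uv).ravel()*np.ones(8),[0,0,0,0,0]);print(r.x,r.cost)
print(yaw0,Rt.as_matrix().round(3))
for z in (.30,.20,.17): print(inverse_kinematics([.591,.2474,z],down(.045+np.pi/2)))
E
```

```text
[-6.76852724e-03  3.57271663e-05  1.17755942e-02  7.44286991e-04
  4.92466152e-03] 0.4063674279325558
[ 4.62309893e-02 -3.96785432e-06  1.15527178e-02 -3.14084837e+00
 -4.92466195e-03] 0.40636742793260616
-0.6600668696228115 [[-0.79   0.613 -0.001]
 [ 0.613  0.79  -0.   ]
 [ 0.001 -0.001 -1.   ]]
[-1.03856095  0.39985775  0.75739358  1.59335376 -0.28452188  1.26235718
  1.3822982 ]
[-0.9000154   0.45840868  0.56917212  1.6893681  -0.27465988  1.07444439
  1.37006616]
[-0.86901764  0.48638141  0.52896309  1.71084023 -0.28040934  1.02043564
  1.37322402]
```

```bash
python3 - <<'E'
from h import *
q=down(.045+np.pi/2)
movel([.5178,-.0527,.27],down(-.66+np.pi/2),speed=.3)
move_ptp([.5903,.2473,.27],q);
movel([.5903,.2473,.21],q,speed=.12);pause(.3)
print(read_eef_pos(),read_finger_gap(),read_ft_force(),read_ft_torque())
for c in ("wrist","side","top"):
    im=read_camera(c);cv2.imwrite(f"pics/g_{c}.png",im[:,:,::-1])
s=cv2.imread("pics/g_side.png");cv2.imwrite("pics/g_s2.png",cv2.resize(s[260:460,150:350],None,fx=3,fy=3,interpolation=cv2.INTER_CUBIC))
print(read_time_s())
E
```

```text
[0.59080511 0.24752641 0.21089944] 0.05293467562618696 [-0.24457489 -0.38227897 -1.33362589] [ 0.01108263 -0.02791481 -0.01835742]
14.575
```

View pics/g_wrist.png

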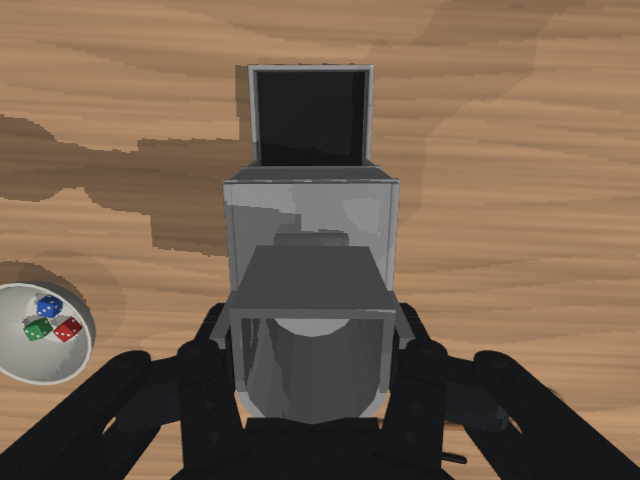

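View pics/g_s2.png

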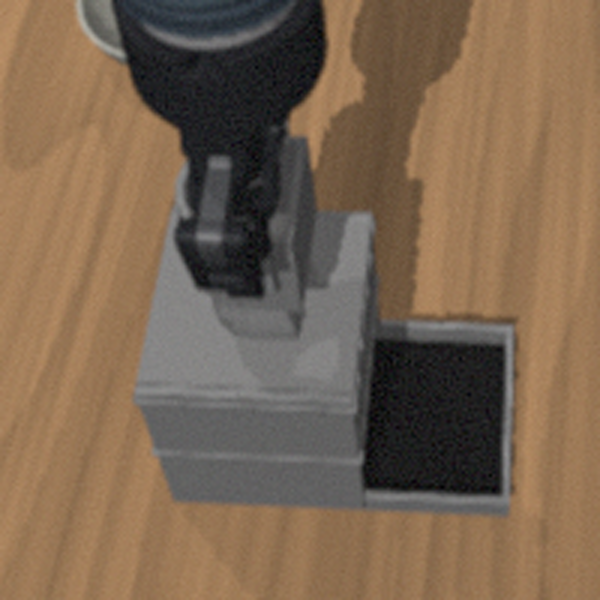

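Wrist view: the chute's flat (257–369, row 246) is parallel to the roof edge (row 181), and the neck's base flat (275–348, row 234) is centred under it. I'll descend in steps and watch the force.

```bash
python3 - <<'E'
from h import *
q=down(.045+np.pi/2)
for z in (.200,.192,.186,.181,.177,.174,.172):
    movel([.5903,.2473,z],q,speed=.05);pause(.1)
    f=np.array(read_ft_force());print(z,np.round(read_eef_pos(),4),f.round(2),np.round(read_ft_torque(),2),round(read_finger_gap(),4))
    if np.linalg.norm(f-[0,0,-1])>10: print("stop");break
im=read_camera("wrist");cv2.imwrite("pics/h.png",im[:,:,::-1]);print(read_time_s())
E
```

```text
0.2 [0.5903 0.2472 0.1998] [ 0.63 -0.03 -1.05] [-0.03 -0.   -0.  ] 0.0527
0.192 [0.5903 0.2473 0.1919] [-0.1   0.35 -1.03] [-0.02 -0.05 -0.01] 0.0529
0.186 [0.5903 0.2473 0.1859] [-0.24 -0.24 -0.53] [0.02 0.01 0.02] 0.053
0.181 [0.5903 0.2473 0.1809] [-0.24  0.91  0.06] [-0.01  0.03  0.03] 0.053
0.177 [0.5903 0.2473 0.1769] [ 1.18 -0.02 -0.06] [0.08 0.01 0.03] 0.0529
0.174 [0.5903 0.2473 0.1739] [ 0.6  -0.68 -0.45] [-0.05 -0.03  0.01] 0.0526
0.172 [0.5903 0.2473 0.172 ] [ 0.87 -0.84 -1.2 ] [ 0.03  0.01 -0.03] 0.0529
17.25
```

View pics/h.png

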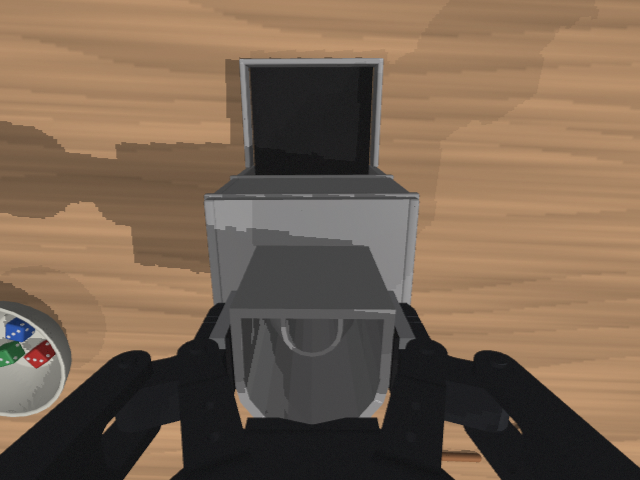

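It's sliding on freely, and the neck's top rim shows inside the chute at (312,335). I'll go on until it makes contact.

```bash
python3 - <<'E'
from h import *
q=down(.045+np.pi/2)
z=.172
while z>.1655:
    z-=.001
    movel([.5903,.2473,z],q,speed=.02);pause(.1)
    f=np.array(read_ft_force());print(round(z,4),np.round(read_eef_pos(),4),f.round(2))
    if f[2]>5: break
move_gripper(.075);pause(.3)
print(read_finger_gap(),read_ft_force())
im=read_camera("wrist");cv2.imwrite("pics/i.png",im[:,:,::-1]);print(read_time_s())
E
```

```text
0.171 [0.5903 0.2473 0.171 ] [-0.12 -0.85 -0.84]
0.17 [0.5905 0.2474 0.1705] [ 0.08 -0.18  1.81]
0.169 [0.5905 0.2474 0.1704] [-2.47 -1.41  5.43]
0.0750138775479742 [ 0.41414187  0.03626203 -1.35807552]
19.0
```

View pics/i.png

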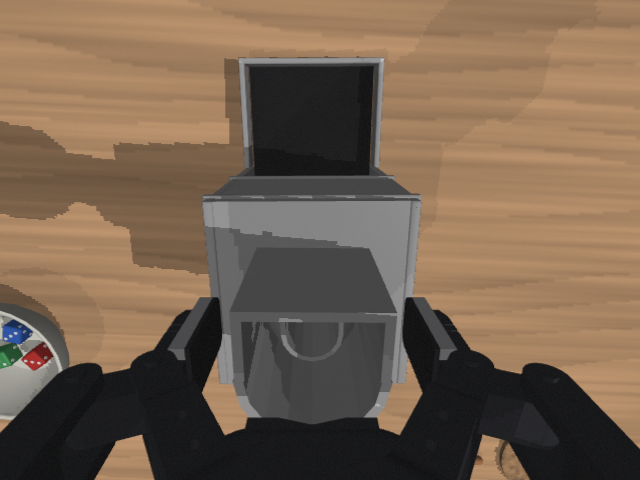

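Contact came at TCP z 0.1704, where a seated rim was expected at about 0.171. The chute is now released and stands straight. I'll withdraw straight up and check.

```bash
python3 - <<'E'
from h import *
q=down(.045+np.pi/2)
movel([.5903,.2473,.30],q,speed=.15)
movel([.565,.2473,.33],q,speed=.15);pause(.4)
print(read_eef_pos(),read_ft_force())
p=camera_params("wrist");im=read_camera("wrist");o=im[:,:,::-1].copy();cv2.imwrite("pics/j.png",o)
o2=o.copy();model_chute(o2,p,.597,.2476,.045,.13)
f=lambda o:cv2.resize(o[140:340,210:410],None,fx=2,fy=2)
cv2.imwrite("pics/j2.png",np.hstack([f(o),f(o2)]))
s=read_camera("side")[:,:,::-1].copy();cv2.imwrite("pics/j_s.png",s)
ps=camera_params("side");s2=s.copy();model_chute(s2,ps,.597,.2476,.045,.13)
g=lambda s:cv2.resize(s[260:460,150:350],None,fx=2,fy=2,interpolation=cv2.INTER_CUBIC)
cv2.imwrite("pics/j_s2.png",np.hstack([g(s),g(s2)]))
print(tip_of("side","chute_mid"),proj(ps,[.597,.2476,.16]),look_for("side","tube_mid"),read_time_s())
E
```

```text
[0.56506074 0.24707005 0.32940746] [0.885155   0.62312334 0.51576522]
[{'at': [233.6, 350.3], 'confidence': 0.61}] [[233.12013912 348.98942558]] [{'at': [323.0, 189.1], 'confidence': 0.77}] 21.0333
```

View pics/j2.png

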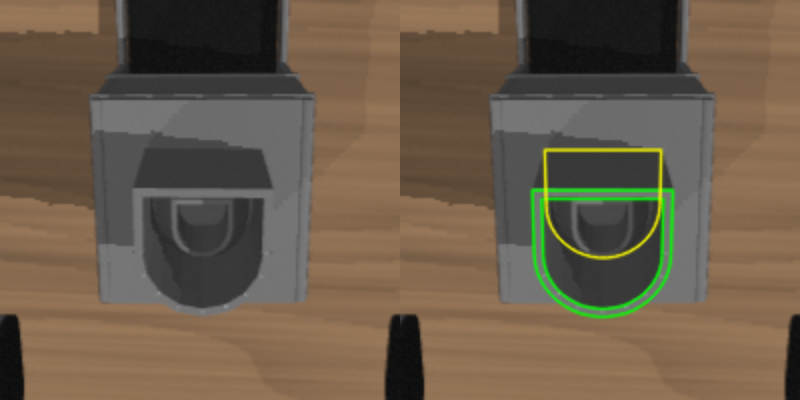

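View pics/j_s2.png

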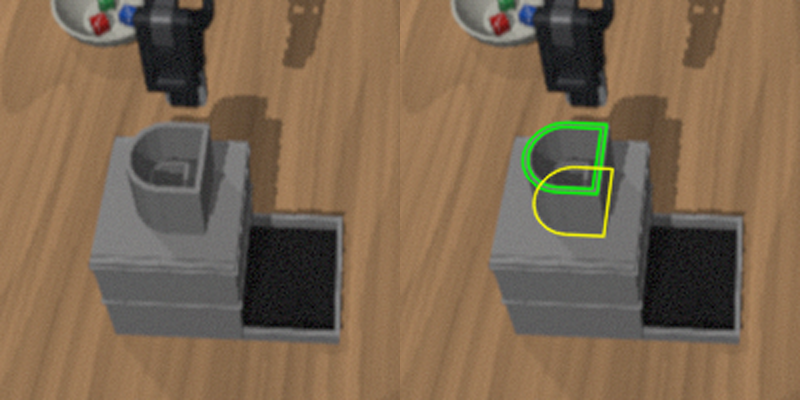

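Both views put the chute within 1–2 px of the seated model, upright, with its flat towards the tray. The tube is still at its start pixel, to within 3 px.

```bash
python3 -c "
from bench import *
print(sign_off(),read_time_s())"
```

```text
the job is handed in; nothing more can be done
the job is handed in; nothing more can be done
```

The chute is on the tower's neck with its flat matching the neck's flat, fully down on the roof and upright. I handed the job in at about 21 s of the 40 s allowed.

- **Grasp:** I gripped the chute across its parallel walls. The gap read 52.8 mm and the chute hung straight in the hand.
- **Fit:** I turned it to the neck (x axis at about 0.045 rad) and lowered it freely until the rim touched the roof at about 5 N. The tool was then at z = 0.1704, where 0.171 was expected for a fully home chute.
- **Last checks:** After releasing and backing away, the wrist and side views both matched the seated model to within 1–2 pixels. The robot was touching nothing.
- **Tube:** I did not touch it. The network put it within 3 pixels of where it started, which is within its usual error.

No check failed at the end. Two early pictures were taken before the arm had fully settled, so I retook them before grasping.

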